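# Lay out the filling tray

### The arm

A 6-joint arm with a two-finger parallel gripper is mounted at the origin on a cart in front of the work surface, level with it; the furniture and walls round the work are solid. World frame = base frame: x ahead of the robot, y to its left, z up, the work surface at z = 0. Lengths are in mm, angles in rad, forces in N, time in s.
With the tool pointing down it reaches from about 325 to 900 mm from the base axis. Payload 6.1 kg.
Tool frame: the origin (TCP) lies on the centre line of the jaws, within the pads' length; the fingertips stand 22 mm ahead of it and the grasp point (between the pads) lies 3 mm ahead of it; z points along the fingers, y is the line along which they close (so a half turn about z gives the same grasp; the last joint's range is limited). The gripper opens to 85 mm and grips with 20 to 120 N. Pads are 22 mm wide; open, the fingers measure 114 mm over their backs; the gripper's body (76 mm by 85 mm) begins 54 mm behind the grasp point. The pads swing forward as they close: fully open they stand 13 mm farther back than shut.
Start: joints at [-1.374, 0.22, 1.526, -0, 1.395, -0.126], TCP at [198.257, -592.714, 253.3] pointing down, gripper open.
Joint ranges: [-2.98, 2.98], [-0.91, 2.08], [0.09, 2.57], [-1.24, 4.39], [0.2, 2.65], [-2.68, 2.68]. Speed limits (rad/s): [2.57, 2.57, 3.01, 3.14, 3.14, 3.14].

### API

Orientations are given as a rotation vector (axis times angle).
In Python, from plant import monitor, camera, camera_params, env gives the robot as it stands.
- The arm moves only by the tool step_arm, never from a script. Its argument "targets" is a list of rows, each an object of numbers: "x", "y", "z": the shift along the tool's x, y, z in cm; "twist": the turn about the tool's z in rad; "claw": the finger opening in cm, from 0 to 8.54. A call has 1 to 8 rows; each row is the pose to reach, as a shift and turn from the pose commanded when the call began, along the tool's axes at that moment; what a row does not reach only later rows make up. A row lasts 1/8 s, in which the tool goes at most 62.5 mm and 10.7 degrees, less where a joint would pass 70% of its speed; a pose out of reach is approached as far as the arm can. A call with a gripper value outside its range is refused whole. The fingers move at their own pace and stop on an object; the grip force is fixed at half the most. Time passes only in rows, so rows that repeat a pose let the fingers close. It gives the time, the measured TCP pose, the force, the opening and the grip force at its end, in the units of the state.
- monitor.read_state(): the state, without advancing time (a new reading comes with each control period).
- camera(name): name is "side" or "top"; returns the picture (400x640x3 uint8, blue, green, red); there is no depth.
- camera_params(name): a dict with "K" (3x3 intrinsics, pixels), "position" and "attitude" of the camera in the world. Camera axes: x right, y down, z forward; pixel columns grow to the right and rows downward; lengths in mm; the calibration is good to about 2 mm. A picture is of the moment at which its call begins. camera_params takes no time and is no camera call.
- env.hand_in(): hands the job in; it is judged then, once.
The state is a dict: "time_s": time; "q": joint angles; "qvel": joint speeds; "joint_torque": joint torques, N m; "eef_pos": TCP position; "orientation": TCP orientation; "wrist_force": force on the tool from outside, world axes, zero at the start; "moment": the same for the moment, N m; "finger_gap": finger opening in mm; "finger_force": force on a finger pad.
Only numpy, scipy, OpenCV 4.12 (cv2) and the standard library are available. Lean on these libraries where they do the work, as an engineer would, in place of code of your own. Each camera call takes 0.05 s, during which the arm holds its last target. There are 200 camera calls.

### The job

Lay out the blue tray for a two-shade filling: lay the orange syringe lengthwise in the orange pocket and the green syringe lengthwise in the green pocket, and stand the small white-capped bottle upright in the black-rimmed round well and the glass dish upright in the wide white-rimmed round well, each wholly inside and resting on the floor of its place. The purple syringe and the taller bottle with the black dropper are not needed: leave them where they are.

Things in the scene. Friction and masses are not known exactly. Their poses are not given: they have to be found in the camera images.
- orange_syringe: paste syringe with orange knob and orange tip cap, lying down, 112 x 26 x 18 mm, 17 g; length along its own y (tip -y, knob +y), origin at mid-length on the underside, z up. Grip the 12 mm thick barrel, 3 to 15 mm above the surface, at y -45 to +14 mm; black flange 26 wide, 18 high at y +16 to +18 mm. Belongs in the orange pocket.
- green_syringe: paste syringe with green knob and green tip cap, lying down, 112 x 26 x 18 mm, 17 g; length along its own y (tip -y, knob +y), origin at mid-length on the underside, z up. Grip the 12 mm thick barrel, 3 to 15 mm above the surface, at y -45 to +14 mm; black flange 26 wide, 18 high at y +16 to +18 mm. Belongs in the green pocket.
- purple_syringe: paste syringe with purple knob and purple tip cap, lying down, 112 x 26 x 18 mm, 17 g; length along its own y (tip -y, knob +y), origin at mid-length on the underside, z up. Grip the 12 mm thick barrel, 3 to 15 mm above the surface, at y -45 to +14 mm; black flange 26 wide, 18 high at y +16 to +18 mm. Not needed: stays where it lies.
- bond_bottle: small black bottle with an orange label and a white cap, standing upright, 23 mm diameter, 55 mm high (round body up to 38 mm, cap of 14 mm diameter above it), 18 g; origin at the centre of its underside, z up. Belongs in the black-rimmed well.
- dropper_bottle: taller amber-brown bottle with a black rubber dropper, standing upright, 33 mm diameter, 102 mm high; origin at the centre of its underside, z up. Not needed: stays where it stands.
- glass_dish: small thick pale glass mixing dish standing upright, round, 32 mm diameter, 22 mm high, 31 g; origin at the centre of its underside, z up. Grip it across its full diameter. Belongs in the white-rimmed well.
- pocket_orange: fixed orange insert in the blue tray, 150 (own x) x 66 (own y) mm: flat pocket 144 x 60 mm inside, floor 3 mm above its origin, rim 3.5 mm above the floor. Origin: centre of its underside, 2 mm above the worktop. Four inserts lie 67.5 mm apart along own y, in changing order. The orange syringe lies in it along its x, either way round.
- pocket_green: fixed green insert in the blue tray, 150 (own x) x 66 (own y) mm: flat pocket 144 x 60 mm inside, floor 3 mm above its origin, rim 3.5 mm above the floor. Origin: centre of its underside, 2 mm above the worktop. Four inserts lie 67.5 mm apart along own y, in changing order. The green syringe lies in it along its x, either way round.
- well_black: fixed grey insert in the blue tray, 150 (own x) x 66 (own y) mm plate with a black-rimmed round well at its centre: 43 mm inside diameter, floor 3 mm above its origin, collar 8 mm above the floor, 3.5 mm thick. Origin: centre of its underside, 2 mm above the worktop. Four inserts lie 67.5 mm apart along own y, in changing order. The small bottle stands upright in it.
- well_white: fixed grey insert in the blue tray, 150 (own x) x 66 (own y) mm plate with a white-rimmed round well at its centre: 56 mm inside diameter, floor 3 mm above its origin, collar 3.5 mm above the floor, 3 mm thick. Origin: centre of its underside, 2 mm above the worktop. Four inserts lie 67.5 mm apart along own y, in changing order. The glass dish stands upright in it.
There are look-alikes about, which are no part of the job. What is shaped like the green_syringe but turquoise is not meant. Leave any brown look-alike of the glass_dish alone.

How it is judged:
By the outcome, as a careful person would: the job done as asked, in the order asked, and still so for the second after the job is handed in, with the robot touching nothing.
It also fails if it takes over 106 s, if anything falls off the work surface, if the arm or the gripper's body presses on something with over 40 N, if the wrist force passes 120 N, or if a joint passes its speed limit or range.

## Working session

There is one attempt and no reset: what is moved stays moved. The work goes in short steps, Python scripts to look and compute and a tool call to move; the robot and the scene stay as the last step left them, time stands still between calls to the robot, and variables do not carry over. Pictures are saved under pics/ and viewed, at most 14 in all, crops included, and the job is handed in when it is done.

Besides the shell and the picture viewer there is one more tool, called after "Emit:" as name(argument=value, ...), one argument or row to a line, values as JSON. step_arm: Moves the arm, as the interface text tells. Its arguments: {"type":"object","properties":{"targets":{"type":"array","items":{"type":"object","properties":{"x":{"type":"number"},"y":{"type":"number"},"z":{"type":"number"},"twist":{"type":"number"},"claw":{"type":"number"}}}}},"required":["targets"]}

```bash
mkdir -p pics; python3 - <<'E'
from plant import monitor,camera,camera_params
import cv2
for n in("top","side"):
    im=camera(n);cv2.imwrite(f"pics/{n}0.png",im);p=camera_params(n);print(n,p)
s=monitor.read_state();print(s)
E
```

```text
top {'K': array([[429.43237639,   0.        , 315.1179705 ],
       [  0.        , 429.43237639, 206.3005636 ],
       [  0.        ,   0.        ,   1.        ]]), 'position': array([ 319.88585385,  -67.12238444, 1407.41108668]), 'attitude': array([-2.14493597,  2.14351599, -0.20440685])}
side {'K': array([[432.76093657,   0.        , 324.67887039],
       [  0.        , 432.76093657, 199.76282596],
       [  0.        ,   0.        ,   1.        ]]), 'position': array([   -1.98906785, -1029.00150835,   895.22970768]), 'attitude': array([-2.19697227,  0.54137352, -0.28536466])}
{'time_s': 0.1, 'q': array([-1.37411772e+00,  2.21151750e-01,  1.52750597e+00, -1.23006742e-05,
        1.39470879e+00, -1.26096187e-01]), 'qvel': array([ 0.00133712, -0.00082195, -0.00354386, -0.0017331 , -0.00054192,
        0.00034832]), 'joint_torque': array([ 1.35147548e-03, -4.98242855e+01, -3.90546119e+01, -1.91532599e-04,
        5.65229711e-03, -1.28986613e-06]), 'eef_pos': array([ 198.14353604, -592.21894039,  252.30092079]), 'orientation': array([-3.09901874e+00, -5.04533947e-01,  1.17256163e-04]), 'wrist_force': array([-0.11942314,  0.41232925,  0.04772704]), 'moment': array([-0.02221171,  0.02598841,  0.02313709]), 'finger_force': 0.0, 'finger_gap': 85.19015734693153}
```

View pics/top0.png

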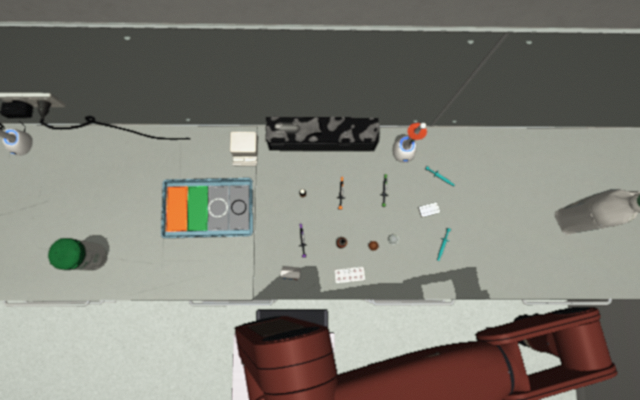

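View pics/side0.png

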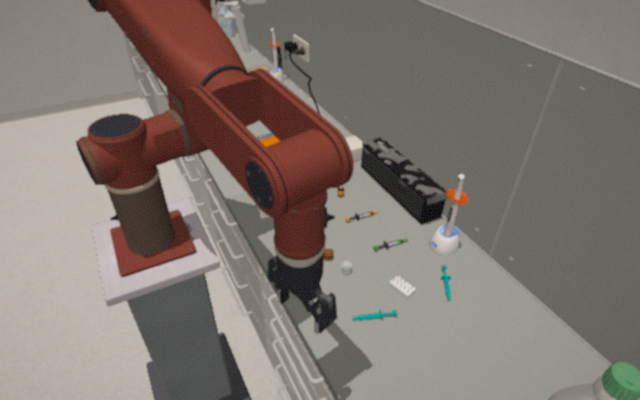

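The top view shows the tray at about (208,208) px, with insert order orange, green, white well and black well. The orange syringe is at (341,194), green at (384,191), the small bottle at (303,193) and the dish at (393,239). The side view shows the arm hiding part of the scene.

```bash
cat > h.py <<'E'
import numpy as np,cv2
from scipy.spatial.transform import Rotation as R
from plant import monitor,camera,camera_params
P={n:camera_params(n) for n in("top","side")}
def ray(n,u,v,z=0):
    p=P[n];d=R.from_rotvec(p["attitude"]).apply(np.linalg.inv(p["K"])@[u,v,1]);return p["position"]+d*(z-p["position"][2])/d[2]
def proj(n,X):
    p=P[n];c=R.from_rotvec(p["attitude"]).inv().apply(np.array(X,float)-p["position"]);u=p["K"]@c;return u[:2]/u[2]
E
python3 - <<'E'
from h import *
im=cv2.imread("pics/top0.png")
cv2.imwrite("pics/a.png",cv2.resize(im[165:295,265:465],None,fx=4,fy=4,interpolation=cv2.INTER_CUBIC))
cv2.imwrite("pics/b.png",cv2.resize(im[170:245,155:265],None,fx=6,fy=6,interpolation=cv2.INTER_CUBIC))
for u,v in((341,194),(384,191),(303,193),(393,239),(208,208),(320,200)):print(u,v,ray("top",u,v).round(1))
E
```

```text
341 194 [ 599.9 -186.     0. ]
384 191 [ 610.6 -330.7    0. ]
303 193 [602.9 -58.9   0. ]
393 239 [ 449.3 -355.9    0. ]
208 208 [551.3 254.7   0. ]
320 200 [ 579.3 -115.6    0. ]
```

View pics/a.png

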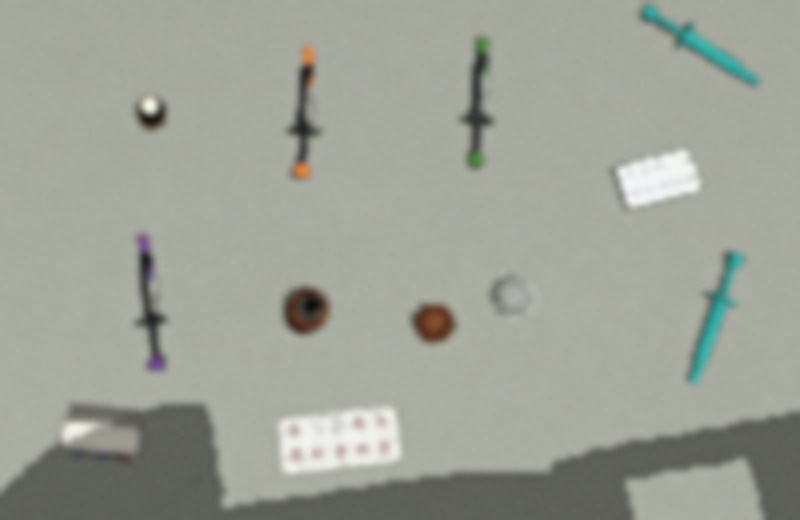

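View pics/b.png

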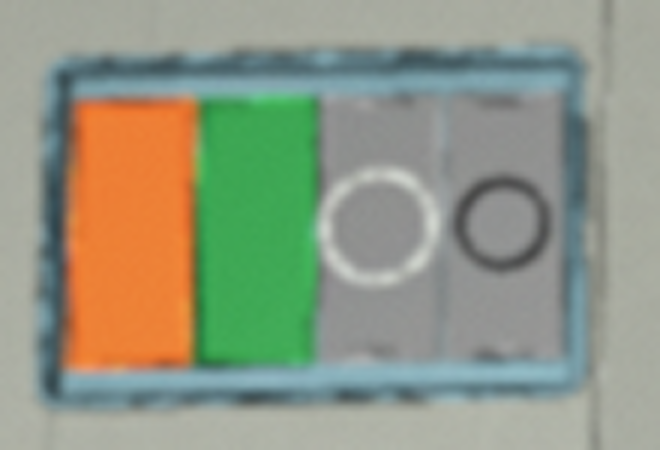

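Crop a shows the syringes with their tips pointing up in the picture (away from the robot). Orange runs from (309,53) to (301,172) and green from (482,44) to (475,160). The cap is at (150,105), the glass dish at (512,296) and the brown look-alike at (434,323). Crop b shows the inserts: orange at (133,235), green at (258,230), the white ring at (378,227) and the black ring at (503,223).

```bash
python3 - <<'E'
from h import *
im=cv2.imread("pics/top0.png").astype(int)
def big(n,roi,k=8):
    pass
hsv=cv2.cvtColor(im.astype(np.uint8),cv2.COLOR_BGR2HSV)
def pts(u0,u1,v0,v1,f):
    m=np.zeros(im.shape[:2],bool);m[v0:v1,u0:u1]=f[v0:v1,u0:u1]
    y,x=np.nonzero(m);return x,y
bg=np.median(im[170:250,320:420].reshape(-1,3),0);d=np.abs(im-bg).sum(2)
for n,r,z in(("orange",(326,357,170,217),9),("green",(368,402,168,213),9)):
    x,y=pts(*r,d>60)
    W=np.array([ray("top",a,b,z)[:2] for a,b in zip(x,y)])
    w=np.array([d[b,a] for a,b in zip(x,y)])
    c,e,_=None,None,None
    vx,vy,cx,cy=cv2.fitLine(W.astype(np.float32),cv2.DIST_HUBER,0,.01,.01).ravel()
    t=(W-[cx,cy])@[vx,vy];s=(t.max()+t.min())/2
    print(n,len(x),"ang",np.degrees(np.arctan2(vy,vx)),"len",np.ptp(t),"mid",cx+s*vx,cy+s*vy)
x,y=pts(294,312,182,202,(im.min(2)>150)&(d>0));
cap=pts(294,312,182,202,im.sum(2)>bg.sum()+60);print("cap",len(cap[0]),np.mean(cap,1),ray("top",*np.mean(cap,1),55))
x,y=pts(294,312,182,202,d>80);print("bottle all",len(x),(x.min()+x.max())/2,(y.min()+y.max())/2,ray("top",x.mean(),y.mean(),32))
x,y=pts(386,402,231,247,d>35);print("dish",len(x),x.min(),x.max(),y.min(),y.max(),ray("top",x.mean(),y.mean(),14))
x,y=pts(366,382,237,256,d>80);print("brown",len(x),ray("top",x.mean(),y.mean(),14))
for n,lo,hi in(("orange",5,20),("green",45,75)):
    m=((hsv[...,0]>=lo)&(hsv[...,0]<=hi)&(hsv[...,1]>140)).astype(np.uint8);m[:,260:]=0;m[:170]=0;m[235:]=0;m[:,:160]=0
    r=cv2.minAreaRect(np.argwhere(m)[:,::-1].astype(np.float32));print(n,r,ray("top",*r[0],6),m.sum())
def crop(x,y):return 155+(x+.5)/6-.5,170+(y+.5)/6-.5
for n,c,z in(("white",(378,227),8.5),("black",(503,223),13)):print(n,ray("top",*crop(*c),z))
for c in((45,75),(580,45),(585,385),(48,405)):print(ray("top",*crop(*c),15))
E
```

```text
orange 158 ang -3.605925 len 109.46474492068668 mid 601.8205323314727 -183.684121746162
green 171 ang -5.262982 len 113.16159862324282 mid 611.017245279775 -328.8198497676026
cap 9 [302.11111111 190.66666667] [599.44228798 -56.3085082   55.        ]
bottle all 50 302.5 193.5 [594.56648653 -57.62553964  32.        ]
dish 51 387 395 233 243 [ 450.60589408 -343.88534741   14.        ]
brown 96 [ 427.0723951  -286.39998808   14.        ]
orange ((176.2640838623047, 208.49346923828125), (20.603164672851562, 43.5665283203125), 1.5911403894424438) [548.41921038 356.87629811   6.        ] 897
green ((197.0, 208.49998474121094), (42.99999237060547, 17.999996185302734), 90.0) [548.56476189 289.20129446   6.        ] 801
white [551.9298476  221.49372786   8.5       ]
black [553.57196181 152.64932623  13.        ]
[634.97324724 405.13904675  15.        ]
[653.09628348 112.77569998  15.        ]
[464.55930817 105.65374056  15.        ]
[453.4557152  393.06153209  15.        ]
```

```bash
cat >> h.py <<'E'
def plan(*T):
    s=monitor.read_state();Rt=R.from_rotvec(s["orientation"]);p=s["eef_pos"]
    ty=Rt.apply([0,1,0]);yaw=np.degrees(np.arctan2(ty[1],ty[0]))
    print("t",s["time_s"],"tcp",p.round(1),"yaw",yaw.round(1),"gap",round(s["finger_gap"],1),"q6",s["q"][5].round(2))
    for x,y,z,a in T:
        d=(a-yaw+90)%180-90
        print((x,y,z,a),"shift cm",(Rt.inv().apply(np.array([x,y,z])-p)/10).round(2),"twist",np.radians(-d).round(3))
E
python3 -c "
from h import *
plan((614,-184.5,100,-93.6),(614,-184.5,25,-93.6))"
```

```text
t 0.1 tcp [ 198.1 -592.2  252.3] yaw -71.5 gap 85.2 q6 -0.13
(614, -184.5, 100, -93.6) shift cm [ 52.37 -25.45  15.29] twist 0.386
(614, -184.5, 25, -93.6) shift cm [ 52.37 -25.44  22.79] twist 0.386
```

Emit:
step_arm(
  targets=[
    {"x": 52.4,"y": -25.4,"z": 8,"twist": 0.386,"claw": 5},
    {"x": 52.4,"y": -25.4,"z": 8,"twist": 0.386,"claw": 5},
    {"x": 52.4,"y": -25.4,"z": 8,"twist": 0.386,"claw": 5},
    {"x": 52.4,"y": -25.4,"z": 8,"twist": 0.386,"claw": 5},
    {"x": 52.4,"y": -25.4,"z": 8,"twist": 0.386,"claw": 5},
    {"x": 52.4,"y": -25.4,"z": 8,"twist": 0.386,"claw": 5},
    {"x": 52.4,"y": -25.4,"z": 8,"twist": 0.386,"claw": 5},
    {"x": 52.4,"y": -25.4,"z": 10,"twist": 0.386,"claw": 5},
  ],
)

```text
time_s: 1.1
eef_pos: [551.5, -247.3, 177.9]
orientation: [3.139, -0.099, 0.002]
wrist_force: [-0.3, -0.4, -0.2]
finger_gap: 49.6
finger_force: 0.0
```

Emit:
step_arm(
  targets=[
    {"x": 0,"y": 0,"z": 0,"claw": 5},
  ],
)

```text
schema error: expected keys x, y, z, twist, claw
```

```bash
python3 -c "
from h import *
plan((614,-184.5,80,-93.6),(614,-184.5,25,-93.6))"
```

```text
t 1.1 tcp [ 551.5 -247.3  177.9] yaw -93.6 gap 49.6 q6 1.08
(614, -184.5, 80, -93.6) shift cm [ 5.83 -6.67  9.79] twist -0.0
(614, -184.5, 25, -93.6) shift cm [ 5.82 -6.68 15.29] twist -0.0
```

Emit:
step_arm(
  targets=[
    {"x": 5.8,"y": -6.7,"z": 9.8,"twist": 0,"claw": 5},
    {"x": 5.8,"y": -6.7,"z": 9.8,"twist": 0,"claw": 5},
    {"x": 5.8,"y": -6.7,"z": 9.8,"twist": 0,"claw": 5},
    {"x": 5.8,"y": -6.7,"z": 9.8,"twist": 0,"claw": 5},
  ],
)

```text
time_s: 1.6
eef_pos: [611.8, -185.5, 79.2]
orientation: [-3.14, 0.098, 0.002]
wrist_force: [0.6, -0.2, -0.2]
finger_gap: 50.3
finger_force: 0.0
```

```bash
python3 -c "
from h import *
plan((614,-184.5,25,-93.6))
im=camera('side');a=im[150:310,240:460];cv2.imwrite('pics/s1.png',cv2.resize(a,None,fx=3,fy=3,interpolation=2))"
```

```text
t 1.6 tcp [ 611.8 -185.5   79.2] yaw -93.6 gap 50.3 q6 1.22
(614, -184.5, 25, -93.6) shift cm [ 0.22 -0.11  5.42] twist 0.001
```

View pics/s1.png

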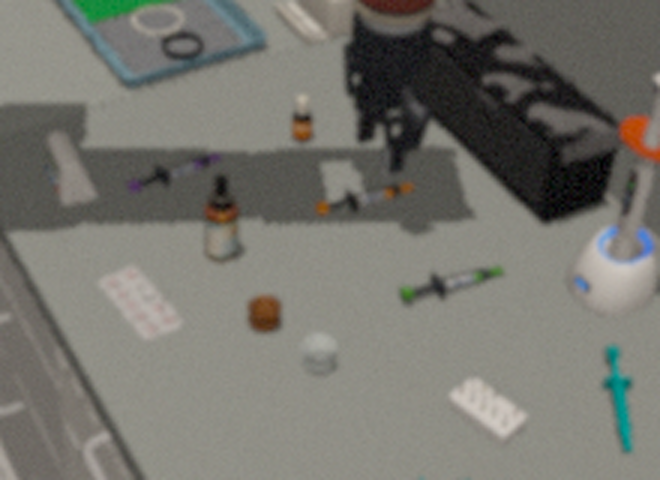

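The side view is clear now: the orange syringe runs from (320,207) to (410,187) and green from (406,294) to (500,271). The dish is at (320,353) and the bottle at (302,118).

```bash
python3 - <<'E'
from h import *
c=lambda x,y:(240+(x+.5)/3-.5,150+(y+.5)/3-.5)
for n,p,z in(("or knob",(321,207),9),("or tip",(411,188),9),("or flange",(351,199),9),("gr knob",(406,294),9),("gr tip",(500,272),9),("gr flange",(438,286),9),("dish",(320,353),11),("bottle",(302,118),27)):print(n,ray("side",*c(*p),z).round(1))
t=lambda x,y:(265+(x+.5)/4-.5,165+(y+.5)/4-.5)
for n,p,z in(("or knob",(301,172),9),("or tip",(308,53),9),("or fl",(304,129),9),("gr knob",(475,160),9),("gr tip",(482,44),9),("gr fl",(477,119),9),("dish",(512,296),12),("cap",(150,105),55)):print(n,ray("top",*t(*p),z).round(1))
E
```

```text
or knob [ 551.5 -177.4    9. ]
or tip [ 651.9 -194.3    9. ]
or flange [ 585.9 -180.7    9. ]
gr knob [ 560.1 -323.9    9. ]
gr tip [ 659.3 -340.7    9. ]
gr flange [ 593.8 -329.     9. ]
dish [ 446.9 -353.1   11. ]
bottle [597.2 -56.7  27. ]
or knob [ 552.2 -181.     9. ]
or tip [ 653.1 -187.9    9. ]
or fl [ 588.4 -183.8    9. ]
gr knob [ 562.6 -325.6    9. ]
gr tip [ 661.4 -334.3    9. ]
gr fl [ 597.3 -328.3    9. ]
dish [ 449.4 -352.3   12. ]
cap [598.8 -56.4  55. ]
```

Emit:
step_arm(
  targets=[
    {"x": 0.2,"y": 0.05,"z": 5.4,"twist": 0.02,"claw": 5},
    {"x": 0.2,"y": 0.05,"z": 5.4,"twist": 0.02,"claw": 5},
    {"x": 0.2,"y": 0.05,"z": 5.4,"twist": 0.02,"claw": 5},
    {"x": 0.2,"y": 0.05,"z": 5.4,"twist": 0.02,"claw": 1},
    {"x": 0.2,"y": 0.05,"z": 5.4,"twist": 0.02,"claw": 0.5},
    {"x": 0.2,"y": 0.05,"z": 5.4,"twist": 0.02,"claw": 0.5},
    {"x": 0.2,"y": 0.05,"z": 5.4,"twist": 0.02,"claw": 0.5},
    {"x": 0.2,"y": 0.05,"z": 5.4,"twist": 0.02,"claw": 0.5},
  ],
)

```text
time_s: 2.65
eef_pos: [615.3, -186.8, 27.8]
orientation: [3.138, -0.13, 0.004]
wrist_force: [-1.9, -0.2, 5.8]
finger_gap: 9.9
finger_force: 58.7
```

Emit:
step_arm(
  targets=[
    {"x": 0,"y": 0,"z": -4,"twist": 0,"claw": 0.5},
    {"x": 0,"y": 0,"z": -9,"twist": 0,"claw": 0.5},
    {"x": 0,"y": 0,"z": -10,"twist": 0,"claw": 0.5},
    {"x": 0,"y": 0,"z": -10,"twist": 0,"claw": 0.5},
  ],
)

```text
time_s: 3.15
eef_pos: [614.7, -186.4, 127.0]
orientation: [3.138, -0.13, 0.003]
wrist_force: [0.3, -0.4, -0.5]
finger_gap: 9.1
finger_force: 59.1
```

```bash
python3 -c "
from h import *
plan((559.5,357,110,-88.3))
im=camera('side');a=im[110:240,270:420];cv2.imwrite('pics/s2.png',cv2.resize(a,None,fx=4,fy=4,interpolation=2))"
```

```text
t 3.15 tcp [ 614.7 -186.4  127. ] yaw -94.8 gap 9.1 q6 1.24
(559.5, 357, 110, -88.3) shift cm [-10.01 -53.7    1.63] twist -0.113
```

View pics/s2.png

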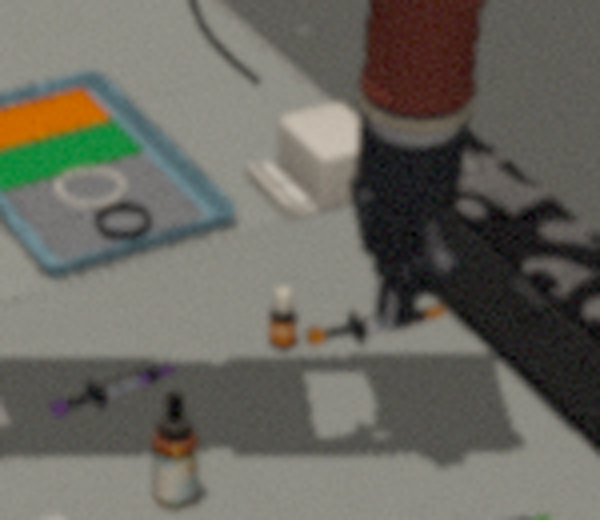

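It is holding the orange syringe level, at (370,322) in the crop. Next I carry it to the orange pocket.

Emit:
step_arm(
  targets=[
    {"x": -10,"y": -53.7,"z": 0,"twist": -0.113,"claw": 0.5},
    {"x": -10,"y": -53.7,"z": 0,"twist": -0.113,"claw": 0.5},
    {"x": -10,"y": -53.7,"z": 0,"twist": -0.113,"claw": 0.5},
    {"x": -10,"y": -53.7,"z": 0,"twist": -0.113,"claw": 0.5},
    {"x": -10,"y": -53.7,"z": 0,"twist": -0.113,"claw": 0.5},
    {"x": -10,"y": -53.7,"z": 0,"twist": -0.113,"claw": 0.5},
    {"x": -10,"y": -53.7,"z": 0,"twist": -0.113,"claw": 0.5},
    {"x": -10,"y": -53.7,"z": 0,"twist": -0.113,"claw": 0.5},
  ],
)

```text
time_s: 4.2
eef_pos: [561.9, 312.6, 123.1]
orientation: [3.14, 0.047, -0.006]
wrist_force: [1.5, 0.2, 0.7]
finger_gap: 9.7
finger_force: 59.1
```

```bash
python3 -c "
from h import *
plan((559.5,357,80,-88.3),(559.5,357,34,-88.3))"
```

```text
t 4.2 tcp [561.9 312.6 123.1] yaw -88.3 gap 9.7 q6 1.93
(559.5, 357, 80, -88.3) shift cm [-0.09 -4.45  4.31] twist 0.0
(559.5, 357, 34, -88.3) shift cm [-0.07 -4.45  8.91] twist 0.0
```

Emit:
step_arm(
  targets=[
    {"x": -0.1,"y": -4.4,"z": 4.3,"twist": 0,"claw": 0.5},
    {"x": -0.1,"y": -4.4,"z": 4.3,"twist": 0,"claw": 0.5},
    {"x": -0.1,"y": -4.4,"z": 4.3,"twist": 0,"claw": 0.5},
    {"x": -0.1,"y": -4.4,"z": 4.3,"twist": 0,"claw": 0.5},
  ],
)

```text
time_s: 4.7
eef_pos: [562.4, 354.2, 83.6]
orientation: [-3.141, -0.044, -0.002]
wrist_force: [0.6, -0.7, 0.0]
finger_gap: 9.2
finger_force: 59.1
```

```bash
python3 -c "
from h import *
plan((559.5,357,34,-88.3))
a=camera('top')[170:245,155:265];cv2.imwrite('pics/s3.png',cv2.resize(a,None,fx=6,fy=6,interpolation=2))"
```

```text
t 4.7 tcp [562.4 354.2  83.6] yaw -88.4 gap 9.2 q6 1.99
(559.5, 357, 34, -88.3) shift cm [-0.29 -0.29  4.96] twist -0.001
```

View pics/s3.png

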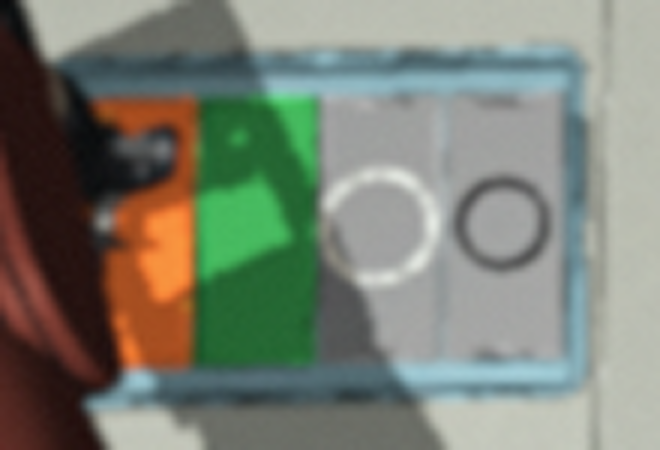

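The arm hides the syringe, but the pose numbers put it over the orange pocket. I lower it and release.

Emit:
step_arm(
  targets=[
    {"x": -0.3,"y": -0.3,"z": 3,"twist": 0,"claw": 0.5},
    {"x": -0.3,"y": -0.3,"z": 4.5,"twist": 0,"claw": 0.5},
    {"x": -0.3,"y": -0.3,"z": 4.9,"twist": 0,"claw": 0.5},
    {"x": -0.3,"y": -0.3,"z": 4.9,"twist": 0,"claw": 0.5},
    {"x": -0.3,"y": -0.3,"z": 4.9,"twist": 0,"claw": 0.5},
  ],
)

```text
time_s: 5.38
eef_pos: [559.2, 358.4, 34.9]
orientation: [-3.14, -0.047, -0.003]
wrist_force: [0.3, 0.3, -0.1]
finger_gap: 9.4
finger_force: 59.1
```

Emit:
step_arm(
  targets=[
    {"x": 0,"y": 0,"z": 0.2,"twist": 0,"claw": 0.5},
    {"x": 0,"y": 0,"z": 0.2,"twist": 0,"claw": 0.5},
  ],
)

```text
time_s: 5.62
eef_pos: [559.1, 358.5, 32.9]
orientation: [-3.14, -0.047, -0.003]
wrist_force: [0.6, 0.8, 3.6]
finger_gap: 9.6
finger_force: 59.6
```

Emit:
step_arm(
  targets=[
    {"x": 0,"y": 0,"z": 0,"twist": 0,"claw": 1.6},
    {"x": 0,"y": 0,"z": 0,"twist": 0,"claw": 2.4},
    {"x": 0,"y": 0,"z": 0,"twist": 0,"claw": 2.4},
    {"x": 0,"y": 0,"z": -3,"twist": 0,"claw": 2.4},
    {"x": 0,"y": 0,"z": -9,"twist": 0,"claw": 2.4},
    {"x": 0,"y": 0,"z": -10,"twist": 0,"claw": 3},
  ],
)

```text
time_s: 6.38
eef_pos: [561.3, 359.6, 137.5]
orientation: [-3.137, -0.047, -0.013]
wrist_force: [0.4, 0.3, 0.0]
finger_gap: 29.9
finger_force: 0.0
```

```bash
python3 -c "
from h import *
plan((621,-331.5,100,-96),(621,-331.5,26,-96))"
```

```text
t 6.375 tcp [561.3 359.6 137.5] yaw -88.3 gap 29.9 q6 1.99
(621, -331.5, 100, -96) shift cm [ 3.88 69.27  3.52] twist 0.135
(621, -331.5, 26, -96) shift cm [ 3.82 69.29 10.92] twist 0.135
```

Emit:
step_arm(
  targets=[
    {"x": 3.9,"y": 69.3,"z": 2,"twist": 0.135,"claw": 5},
    {"x": 3.9,"y": 69.3,"z": 2,"twist": 0.135,"claw": 5},
    {"x": 3.9,"y": 69.3,"z": 2,"twist": 0.135,"claw": 5},
    {"x": 3.9,"y": 69.3,"z": 2,"twist": 0.135,"claw": 5},
    {"x": 3.9,"y": 69.3,"z": 2,"twist": 0.135,"claw": 5},
    {"x": 3.9,"y": 69.3,"z": 2,"twist": 0.135,"claw": 5},
    {"x": 3.9,"y": 69.3,"z": 2,"twist": 0.135,"claw": 5},
    {"x": 3.9,"y": 69.3,"z": 2,"twist": 0.135,"claw": 5},
  ],
)

```text
time_s: 7.38
eef_pos: [600.8, -141.8, 116.7]
orientation: [-3.137, 0.165, 0.001]
wrist_force: [0.4, -0.4, -0.2]
finger_gap: 50.0
finger_force: 0.0
```

```bash
python3 -c "
from h import *
plan((621,-331.5,80,-96),(621,-331.5,26,-96))
a=camera('top')[170:245,155:265];cv2.imwrite('pics/s4.png',cv2.resize(a,None,fx=6,fy=6,interpolation=2))"
```

```text
t 7.375 tcp [ 600.8 -141.8  116.7] yaw -96.0 gap 50.0 q6 1.32
(621, -331.5, 80, -96) shift cm [ 4.   18.66  3.66] twist -0.001
(621, -331.5, 26, -96) shift cm [ 4.01 18.66  9.06] twist -0.001
```

View pics/s4.png

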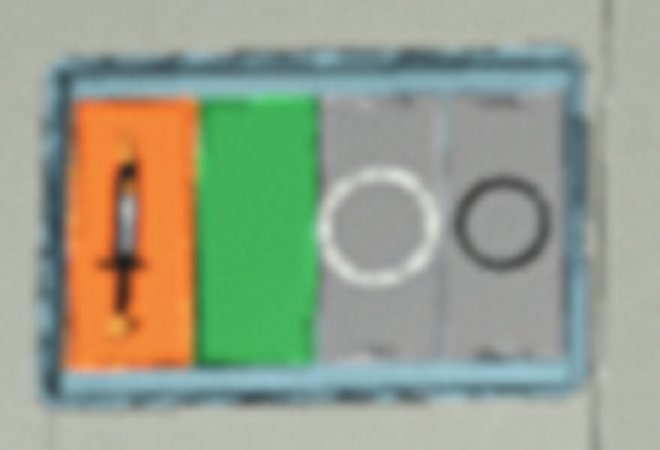

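The orange syringe lies centred in the orange pocket, running from (126,142) to (119,328). Green is next.

Emit:
step_arm(
  targets=[
    {"x": 4,"y": 18.7,"z": 3.6,"twist": 0,"claw": 5},
    {"x": 4,"y": 18.7,"z": 3.6,"twist": 0,"claw": 5},
    {"x": 4,"y": 18.7,"z": 3.6,"twist": 0,"claw": 5},
    {"x": 4,"y": 18.7,"z": 3.6,"twist": 0,"claw": 5},
    {"x": 4,"y": 18.7,"z": 3.6,"twist": 0,"claw": 5},
    {"x": 4,"y": 18.7,"z": 3.6,"twist": 0,"claw": 5},
  ],
)

```text
time_s: 8.18
eef_pos: [621.6, -328.2, 81.3]
orientation: [-3.137, 0.163, 0.001]
wrist_force: [0.9, -0.5, -0.2]
finger_gap: 50.2
finger_force: 0.0
```

```bash
python3 -c "
from h import *
plan((621,-331.5,25.5,-96))"
```

```text
t 8.175 tcp [ 621.6 -328.2   81.3] yaw -95.9 gap 50.2 q6 1.08
(621, -331.5, 25.5, -96) shift cm [-0.02  0.34  5.58] twist 0.001
```

Emit:
step_arm(
  targets=[
    {"x": 0,"y": 0.2,"z": 5.5,"twist": 0,"claw": 5},
    {"x": 0,"y": 0.2,"z": 5.5,"twist": 0,"claw": 5},
    {"x": 0,"y": 0.2,"z": 5.5,"twist": 0,"claw": 5},
    {"x": 0,"y": 0.2,"z": 5.5,"twist": 0,"claw": 1},
    {"x": 0,"y": 0.2,"z": 5.5,"twist": 0,"claw": 0.5},
    {"x": 0,"y": 0.2,"z": 5.5,"twist": 0,"claw": 0.5},
    {"x": 0,"y": 0.2,"z": 5.5,"twist": 0,"claw": 0.5},
    {"x": 0,"y": 0.2,"z": 5.5,"twist": 0,"claw": 0.5},
  ],
)

```text
time_s: 9.18
eef_pos: [622.3, -332.7, 28.5]
orientation: [3.136, -0.165, 0.004]
wrist_force: [-0.1, 1.1, 7.0]
finger_gap: 9.6
finger_force: 58.8
```

Emit:
step_arm(
  targets=[
    {"x": 0,"y": 0,"z": -4,"twist": 0,"claw": 0.5},
    {"x": 0,"y": 0,"z": -9,"twist": 0,"claw": 0.5},
    {"x": 0,"y": 0,"z": -10,"twist": 0,"claw": 0.5},
    {"x": 0,"y": 0,"z": -10,"twist": 0,"claw": 0.5},
  ],
)

```text
time_s: 9.68
eef_pos: [621.6, -332.4, 127.5]
orientation: [3.136, -0.165, 0.003]
wrist_force: [-0.1, -0.4, -0.6]
finger_gap: 9.8
finger_force: 58.9
```

```bash
python3 -c "
from h import *
plan((559.5,289,110,-88.3))
im=camera('side');a=im[130:270,310:460];cv2.imwrite('pics/s5.png',cv2.resize(a,None,fx=4,fy=4,interpolation=2))"
```

```text
t 9.675 tcp [ 621.6 -332.4  127.5] yaw -96.0 gap 9.8 q6 1.07
(559.5, 289, 110, -88.3) shift cm [-12.72 -61.15   1.67] twist -0.135
```

View pics/s5.png

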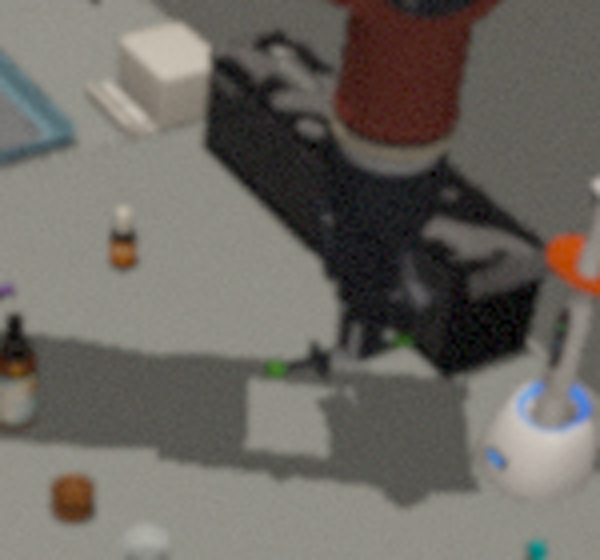

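The green syringe is held level, with its knob at (277,368) and tip at (402,340). I carry it to the green pocket.

Emit:
step_arm(
  targets=[
    {"x": -12.7,"y": -61.1,"z": 0,"twist": -0.135,"claw": 0.5},
    {"x": -12.7,"y": -61.1,"z": 0,"twist": -0.135,"claw": 0.5},
    {"x": -12.7,"y": -61.1,"z": 0,"twist": -0.135,"claw": 0.5},
    {"x": -12.7,"y": -61.1,"z": 0,"twist": -0.135,"claw": 0.5},
    {"x": -12.7,"y": -61.1,"z": 0,"twist": -0.135,"claw": 0.5},
    {"x": -12.7,"y": -61.1,"z": 0,"twist": -0.135,"claw": 0.5},
    {"x": -12.7,"y": -61.1,"z": 0,"twist": -0.135,"claw": 0.5},
    {"x": -12.7,"y": -61.1,"z": 0,"twist": -0.135,"claw": 0.5},
  ],
)

```text
time_s: 10.72
eef_pos: [569.4, 167.1, 123.9]
orientation: [3.141, 0.046, -0.006]
wrist_force: [0.8, 1.1, -0.6]
finger_gap: 9.4
finger_force: 58.9
```

```bash
python3 -c "
from h import *
plan((559.5,289,80,-88.3))"
```

```text
t 10.725 tcp [569.4 167.1 123.9] yaw -88.3 gap 9.4 q6 1.69
(559.5, 289, 80, -88.3) shift cm [ -0.61 -12.21   4.38] twist -0.0
```

Emit:
step_arm(
  targets=[
    {"x": -0.6,"y": -12.2,"z": 3,"twist": 0,"claw": 0.5},
    {"x": -0.6,"y": -12.2,"z": 4.3,"twist": 0,"claw": 0.5},
    {"x": -0.6,"y": -12.2,"z": 4.3,"twist": 0,"claw": 0.5},
    {"x": -0.6,"y": -12.2,"z": 4.3,"twist": 0,"claw": 0.5},
    {"x": -0.6,"y": -12.2,"z": 4.3,"twist": 0,"claw": 0.5},
  ],
)

```text
time_s: 11.35
eef_pos: [562.1, 285.9, 83.2]
orientation: [3.141, 0.045, -0.0]
wrist_force: [-0.1, 0.3, -0.1]
finger_gap: 9.5
finger_force: 59.0
```

```bash
python3 -c "
from h import *
plan((559.5,289,33,-88.3))"
```

```text
t 11.35 tcp [562.1 285.9  83.2] yaw -88.4 gap 9.5 q6 1.89
(559.5, 289, 33, -88.3) shift cm [-0.25 -0.32  5.02] twist -0.001
```

Emit:
step_arm(
  targets=[
    {"x": -0.2,"y": -0.2,"z": 3,"twist": 0,"claw": 0.5},
    {"x": -0.2,"y": -0.2,"z": 4.5,"twist": 0,"claw": 0.5},
    {"x": -0.2,"y": -0.2,"z": 5,"twist": 0,"claw": 0.5},
    {"x": -0.2,"y": -0.2,"z": 5,"twist": 0,"claw": 0.5},
    {"x": -0.2,"y": -0.2,"z": 5,"twist": 0,"claw": 0.5},
  ],
)

```text
time_s: 11.98
eef_pos: [560.4, 289.0, 34.0]
orientation: [-3.141, -0.046, -0.002]
wrist_force: [-0.2, -0.0, -1.1]
finger_gap: 9.6
finger_force: 59.0
```

Emit:
step_arm(
  targets=[
    {"x": 0,"y": 0,"z": 0.1,"twist": 0,"claw": 0.5},
    {"x": 0,"y": 0,"z": 0.1,"twist": 0,"claw": 1.6},
    {"x": 0,"y": 0,"z": 0.1,"twist": 0,"claw": 2.4},
    {"x": 0,"y": 0,"z": 0.1,"twist": 0,"claw": 2.4},
    {"x": 0,"y": 0,"z": -3,"twist": 0,"claw": 2.4},
    {"x": 0,"y": 0,"z": -9,"twist": 0,"claw": 2.4},
    {"x": 0,"y": 0,"z": -10,"twist": 0,"claw": 3},
  ],
)

```text
time_s: 12.85
eef_pos: [562.8, 290.5, 138.8]
orientation: [-3.138, -0.047, -0.013]
wrist_force: [1.0, 0.1, 0.1]
finger_gap: 29.8
finger_force: 0.0
```

```bash
python3 -c "
from h import *
plan((597.5,-56.5,120,-90))"
```

```text
t 12.85 tcp [562.8 290.5 138.8] yaw -88.3 gap 29.8 q6 1.89
(597.5, -56.5, 120, -90) shift cm [ 2.42 34.79  1.8 ] twist 0.03
```

Emit:
step_arm(
  targets=[
    {"x": 2.4,"y": 34.8,"z": 1,"twist": 0.03,"claw": 6},
    {"x": 2.4,"y": 34.8,"z": 1,"twist": 0.03,"claw": 6},
    {"x": 2.4,"y": 34.8,"z": 1,"twist": 0.03,"claw": 6},
    {"x": 2.4,"y": 34.8,"z": 1,"twist": 0.03,"claw": 6},
    {"x": 2.4,"y": 34.8,"z": 1,"twist": 0.03,"claw": 6},
    {"x": 2.4,"y": 34.8,"z": 1,"twist": 0.03,"claw": 6},
    {"x": 2.4,"y": 34.8,"z": 1,"twist": 0.03,"claw": 6},
    {"x": 2.4,"y": 34.8,"z": 1,"twist": 0.03,"claw": 6},
  ],
)

```text
time_s: 13.85
eef_pos: [593.5, -57.4, 122.5]
orientation: [-3.141, 0.001, 0.002]
wrist_force: [0.1, -0.1, -0.4]
finger_gap: 60.4
finger_force: 0.0
```

```bash
python3 -c "
from h import *
plan((597.5,-56.5,100,-90),(597.5,-56.5,33,-90))
a=camera('top')[170:245,155:265];cv2.imwrite('pics/s6.png',cv2.resize(a,None,fx=6,fy=6,interpolation=2))"
```

```text
t 13.85 tcp [593.5 -57.4 122.5] yaw -90.0 gap 60.4 q6 1.34
(597.5, -56.5, 100, -90) shift cm [ 0.4  -0.09  2.25] twist -0.001
(597.5, -56.5, 33, -90) shift cm [ 0.41 -0.08  8.95] twist -0.001
```

View pics/s6.png

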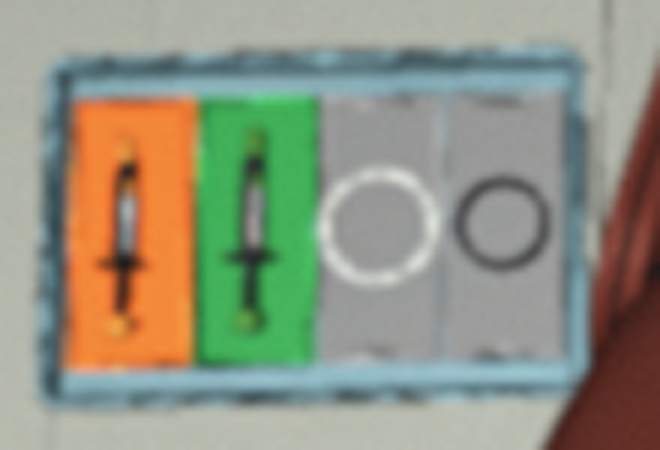

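Both syringes lie inside their pockets, with green running from (255,138) to (246,322). The bottle is next.

Emit:
step_arm(
  targets=[
    {"x": 0.4,"y": 0,"z": 2,"twist": 0,"claw": 6},
    {"x": 0.4,"y": 0,"z": 5,"twist": 0,"claw": 6},
    {"x": 0.4,"y": 0,"z": 8.9,"twist": 0,"claw": 6},
    {"x": 0.4,"y": 0,"z": 8.9,"twist": 0,"claw": 6},
    {"x": 0.4,"y": 0,"z": 8.9,"twist": 0,"claw": 1.5},
    {"x": 0.4,"y": 0,"z": 8.9,"twist": 0,"claw": 1.5},
    {"x": 0.4,"y": 0,"z": 8.9,"twist": 0,"claw": 1.5},
    {"x": 0.4,"y": 0,"z": 8.9,"twist": 0,"claw": 1.5},
  ],
)

```text
time_s: 14.9
eef_pos: [599.6, -58.1, 36.4]
orientation: [3.141, -0.0, 0.006]
wrist_force: [0.2, 1.3, 6.2]
finger_gap: 20.5
finger_force: 59.0
```

Emit:
step_arm(
  targets=[
    {"x": 0,"y": 0,"z": -4,"twist": 0,"claw": 1.5},
    {"x": 0,"y": 0,"z": -9,"twist": 0,"claw": 1.5},
    {"x": 0,"y": 0,"z": -10,"twist": 0,"claw": 1.5},
  ],
)

```text
time_s: 15.28
eef_pos: [600.9, -58.7, 139.3]
orientation: [3.14, -0.0, 0.013]
wrist_force: [0.5, -0.8, -0.2]
finger_gap: 20.6
finger_force: 58.9
```

```bash
python3 -c "
from h import *
plan((553.5,153,120,-90))"
```

```text
t 15.275 tcp [600.9 -58.7 139.3] yaw -90.0 gap 20.6 q6 1.34
(553.5, 153, 120, -90) shift cm [ -4.76 -21.17   1.85] twist -0.0
```

Emit:
step_arm(
  targets=[
    {"x": -4.8,"y": -21.2,"z": 1,"twist": 0,"claw": 1.5},
    {"x": -4.8,"y": -21.2,"z": 1,"twist": 0,"claw": 1.5},
    {"x": -4.8,"y": -21.2,"z": 1,"twist": 0,"claw": 1.5},
    {"x": -4.8,"y": -21.2,"z": 1,"twist": 0,"claw": 1.5},
    {"x": -4.8,"y": -21.2,"z": 1,"twist": 0,"claw": 1.5},
    {"x": -4.8,"y": -21.2,"z": 2,"twist": 0,"claw": 1.5},
    {"x": -4.8,"y": -21.2,"z": 2,"twist": 0,"claw": 1.5},
  ],
)

```text
time_s: 16.15
eef_pos: [549.4, 152.7, 112.8]
orientation: [3.141, -0.003, -0.004]
wrist_force: [-0.5, 0.4, 0.1]
finger_gap: 20.4
finger_force: 59.0
```

```bash
python3 -c "
from h import *
plan((553.5,153,42,-90))
im=camera('side');a=im[80:220,220:370];cv2.imwrite('pics/s7.png',cv2.resize(a,None,fx=4,fy=4,interpolation=2))"
```

```text
t 16.15 tcp [549.4 152.7 112.8] yaw -90.1 gap 20.4 q6 1.71
(553.5, 153, 42, -90) shift cm [ 0.42 -0.03  7.08] twist -0.002
```

View pics/s7.png

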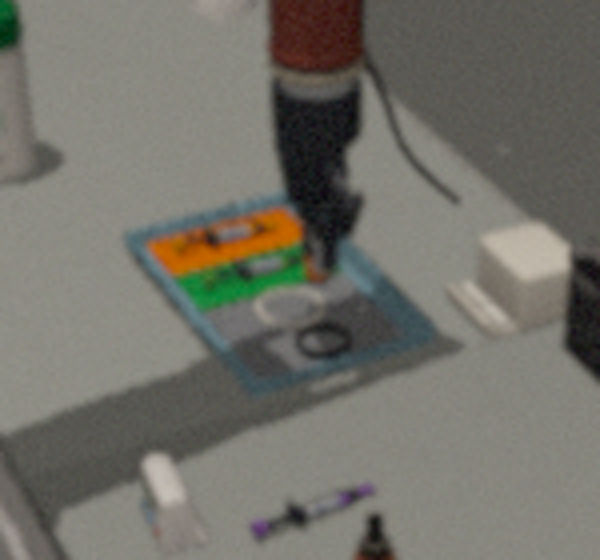

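The bottle is held upright, with its base at (318,280), above the black ring at (323,340). I lower it.

Emit:
step_arm(
  targets=[
    {"x": 0.3,"y": 0,"z": 3,"twist": 0,"claw": 1.5},
    {"x": 0.3,"y": 0,"z": 5.5,"twist": 0,"claw": 1.5},
    {"x": 0.3,"y": 0,"z": 6.5,"twist": 0,"claw": 1.5},
    {"x": 0.3,"y": 0,"z": 6.8,"twist": 0,"claw": 1.5},
    {"x": 0.3,"y": 0,"z": 6.8,"twist": 0,"claw": 1.5},
  ],
)

```text
time_s: 16.82
eef_pos: [553.8, 153.9, 47.1]
orientation: [-3.141, 0.001, -0.002]
wrist_force: [-0.1, -0.5, 0.2]
finger_gap: 20.2
finger_force: 59.0
```

Emit:
step_arm(
  targets=[
    {"x": 0,"y": 0,"z": 0.3,"twist": 0,"claw": 1.5},
    {"x": 0,"y": 0,"z": 0.5,"twist": 0,"claw": 1.5},
    {"x": 0,"y": 0,"z": 0.5,"twist": 0,"claw": 1.5},
  ],
)

```text
time_s: 17.2
eef_pos: [553.3, 154.1, 41.5]
orientation: [-3.142, 0.0, -0.001]
wrist_force: [-0.4, -0.1, -0.5]
finger_gap: 20.2
finger_force: 59.0
```

Emit:
step_arm(
  targets=[
    {"x": 0,"y": 0,"z": 0.15,"twist": 0,"claw": 1.5},
    {"x": 0,"y": 0,"z": 0.15,"twist": 0,"claw": 1.5},
  ],
)

```text
time_s: 17.45
eef_pos: [553.6, 154.2, 41.3]
orientation: [3.142, 0.0, 0.001]
wrist_force: [-3.3, -0.9, 10.9]
finger_gap: 20.0
finger_force: 60.1
```

Contact. I release gently and retreat toward the dish.

Emit:
step_arm(
  targets=[
    {"x": 0,"y": 0,"z": -0.1,"twist": 0,"claw": 2.0},
    {"x": 0,"y": 0,"z": -0.1,"twist": 0,"claw": 2.6},
    {"x": 0,"y": 0,"z": -0.1,"twist": 0,"claw": 3.4},
    {"x": 0,"y": 0,"z": -0.1,"twist": 0,"claw": 3.6},
    {"x": 0,"y": 0,"z": -2,"twist": 0,"claw": 3.6},
    {"x": 0,"y": 0,"z": -6,"twist": 0,"claw": 3.6},
    {"x": 0,"y": 0,"z": -11,"twist": 0,"claw": 3.6},
  ],
)

```text
time_s: 18.32
eef_pos: [552.5, 154.0, 151.2]
orientation: [3.141, -0.0, -0.002]
wrist_force: [0.5, 0.2, 0.8]
finger_gap: 36.1
finger_force: 0.0
```

```bash
python3 -c "
from h import *
plan((448.5,-352.5,140,-90),(448.5,-352.5,140,-120))"
```

```text
t 18.325 tcp [552.5 154.  151.2] yaw -90.0 gap 36.1 q6 1.71
(448.5, -352.5, 140, -90) shift cm [-10.38  50.65   1.15] twist -0.0
(448.5, -352.5, 140, -120) shift cm [-10.38  50.65   1.15] twist 0.523
```

Emit:
step_arm(
  targets=[
    {"x": -10.4,"y": 50.6,"z": -1,"twist": 0.52,"claw": 5.5},
    {"x": -10.4,"y": 50.6,"z": -1,"twist": 0.52,"claw": 5.5},
    {"x": -10.4,"y": 50.6,"z": -1,"twist": 0.52,"claw": 5.5},
    {"x": -10.4,"y": 50.6,"z": -1,"twist": 0.52,"claw": 5.5},
    {"x": -10.4,"y": 50.6,"z": -1,"twist": 0.52,"claw": 5.5},
    {"x": -10.4,"y": 50.6,"z": -1,"twist": 0.52,"claw": 5.5},
    {"x": -10.4,"y": 50.6,"z": -1,"twist": 0.52,"claw": 5.5},
    {"x": -10.4,"y": 50.6,"z": -1,"twist": 0.52,"claw": 5.5},
  ],
)

```text
time_s: 19.32
eef_pos: [452.0, -337.9, 161.4]
orientation: [3.035, -0.808, 0.003]
wrist_force: [0.8, 0.5, -0.2]
finger_gap: 55.0
finger_force: 0.0
```

```bash
python3 -c "
from h import *
plan((448.5,-352.5,140,-120))"
```

```text
t 19.325 tcp [ 452.  -337.9  161.4] yaw -119.8 gap 55.0 q6 1.31
(448.5, -352.5, 140, -120) shift cm [0.42 1.44 2.14] twist 0.003
```

Emit:
step_arm(
  targets=[
    {"x": 0.4,"y": 1.4,"z": 4,"twist": 0,"claw": 5.5},
    {"x": 0.4,"y": 1.4,"z": 7,"twist": 0,"claw": 5.5},
    {"x": 0.4,"y": 1.4,"z": 7,"twist": 0,"claw": 5.5},
  ],
)

```text
time_s: 19.7
eef_pos: [447.3, -348.7, 88.0]
orientation: [-3.033, 0.808, 0.006]
wrist_force: [-0.5, 0.8, -0.6]
finger_gap: 55.1
finger_force: 0.0
```

```bash
python3 -c "
from h import *
plan((448.5,-352.5,27,-120))
im=camera('side');a=cv2.resize(im[225:305,290:420],None,fx=4,fy=4,interpolation=2)
b=cv2.resize(camera('top')[170:245,155:265],None,fx=4,fy=4,interpolation=2)
c=np.zeros((620,520,3),np.uint8);c[:320]=a;c[320:,:440]=b;cv2.imwrite('pics/s8.png',c)"
```

```text
t 19.7 tcp [ 447.3 -348.7   88. ] yaw -119.8 gap 55.1 q6 1.29
(448.5, -352.5, 27, -120) shift cm [0.32 0.28 6.09] twist 0.003
```

View pics/s8.png

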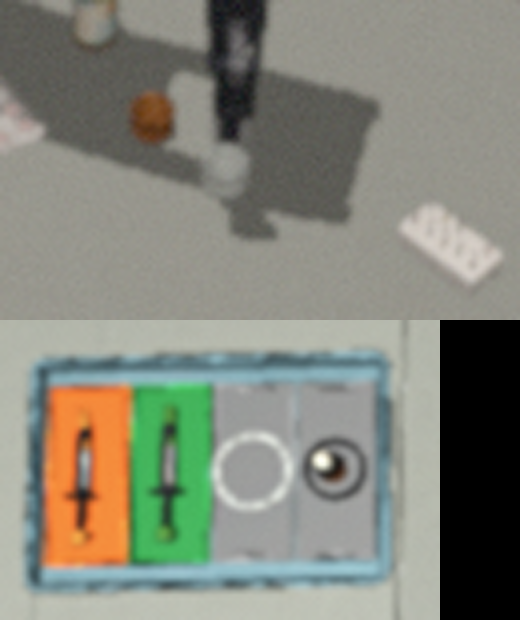

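The bottle stands in the black well at (334,468) and the gripper is above the dish at (226,168). I descend and grip.

Emit:
step_arm(
  targets=[
    {"x": 0.2,"y": 0.2,"z": 3,"twist": 0,"claw": 5.5},
    {"x": 0.2,"y": 0.2,"z": 5,"twist": 0,"claw": 5.5},
    {"x": 0.2,"y": 0.2,"z": 6.1,"twist": 0,"claw": 5.5},
    {"x": 0.2,"y": 0.2,"z": 6.1,"twist": 0,"claw": 5.5},
    {"x": 0.2,"y": 0.2,"z": 6.1,"twist": 0,"claw": 2.4},
    {"x": 0.2,"y": 0.2,"z": 6.1,"twist": 0,"claw": 2.4},
    {"x": 0.2,"y": 0.2,"z": 6.1,"twist": 0,"claw": 2.4},
    {"x": 0.2,"y": 0.2,"z": 6.1,"twist": 0,"claw": 2.4},
  ],
)

```text
time_s: 20.8
eef_pos: [450.4, -353.2, 29.8]
orientation: [3.035, -0.808, 0.003]
wrist_force: [-0.1, 0.2, 5.6]
finger_gap: 29.4
finger_force: 59.7
```

Emit:
step_arm(
  targets=[
    {"x": 0,"y": 0,"z": -4,"twist": 0,"claw": 2.4},
    {"x": 0,"y": 0,"z": -9,"twist": 0,"claw": 2.4},
    {"x": 0,"y": 0,"z": -13,"twist": 0,"claw": 2.4},
    {"x": 0,"y": 0,"z": -13,"twist": 0,"claw": 2.4},
  ],
)

```text
time_s: 21.3
eef_pos: [451.5, -354.4, 163.0]
orientation: [3.032, -0.807, 0.011]
wrist_force: [-0.4, 0.5, -0.3]
finger_gap: 29.4
finger_force: 59.5
```

```bash
python3 -c "
from h import *
plan((552,221.5,140,-115))"
```

```text
t 21.3 tcp [ 451.5 -354.4  163. ] yaw -119.8 gap 29.4 q6 1.29
(552, 221.5, 140, -115) shift cm [-19.92 -54.97   2.02] twist -0.084
```

Emit:
step_arm(
  targets=[
    {"x": -19.9,"y": -55,"z": 1,"twist": -0.3,"claw": 2.4},
    {"x": -19.9,"y": -55,"z": 1,"twist": -0.3,"claw": 2.4},
    {"x": -19.9,"y": -55,"z": 1,"twist": -0.3,"claw": 2.4},
    {"x": -19.9,"y": -55,"z": 1,"twist": -0.3,"claw": 2.4},
    {"x": -19.9,"y": -55,"z": 1,"twist": -0.3,"claw": 2.4},
    {"x": -19.9,"y": -55,"z": 1,"twist": -0.3,"claw": 2.4},
    {"x": -19.9,"y": -55,"z": 1,"twist": -0.3,"claw": 2.4},
    {"x": -19.9,"y": -55,"z": 1,"twist": -0.3,"claw": 2.4},
  ],
)

```text
time_s: 22.3
eef_pos: [534.8, 141.9, 148.5]
orientation: [3.122, -0.345, -0.003]
wrist_force: [-0.2, -0.9, 0.1]
finger_gap: 29.3
finger_force: 59.6
```

```bash
python3 -c "
from h import *
plan((552,221.5,110,-103))"
```

```text
t 22.3 tcp [534.8 141.9 148.5] yaw -102.6 gap 29.3 q6 1.91
(552, 221.5, 110, -103) shift cm [-0.06 -8.14  3.84] twist 0.007
```

Emit:
step_arm(
  targets=[
    {"x": 0,"y": -8.1,"z": 1,"twist": 0,"claw": 2.4},
    {"x": 0,"y": -8.1,"z": 3,"twist": 0,"claw": 2.4},
    {"x": 0,"y": -8.1,"z": 5,"twist": 0,"claw": 2.4},
    {"x": 0,"y": -8.1,"z": 7,"twist": 0,"claw": 2.4},
    {"x": 0,"y": -8.1,"z": 7,"twist": 0,"claw": 2.4},
    {"x": 0,"y": -8.1,"z": 7,"twist": 0,"claw": 2.4},
  ],
)

```text
time_s: 23.05
eef_pos: [553.8, 218.1, 80.3]
orientation: [-3.122, 0.347, -0.001]
wrist_force: [-0.4, -0.1, 0.1]
finger_gap: 29.4
finger_force: 59.6
```

```bash
python3 -c "
from h import *
plan((552,221.5,36,-103))"
```

```text
t 23.05 tcp [553.8 218.1  80.3] yaw -102.7 gap 29.4 q6 2.04
(552, 221.5, 36, -103) shift cm [-0.25 -0.29  4.43] twist 0.005
```

Emit:
step_arm(
  targets=[
    {"x": -0.2,"y": -0.3,"z": 2.5,"twist": 0,"claw": 2.4},
    {"x": -0.2,"y": -0.3,"z": 4,"twist": 0,"claw": 2.4},
    {"x": -0.2,"y": -0.3,"z": 4.4,"twist": 0,"claw": 2.4},
    {"x": -0.2,"y": -0.3,"z": 4.4,"twist": 0,"claw": 2.4},
    {"x": -0.2,"y": -0.3,"z": 4.4,"twist": 0,"claw": 2.4},
  ],
)

```text
time_s: 23.68
eef_pos: [552.8, 222.6, 36.8]
orientation: [-3.122, 0.345, -0.002]
wrist_force: [0.4, 0.4, 0.6]
finger_gap: 29.5
finger_force: 59.6
```

Emit:
step_arm(
  targets=[
    {"x": 0,"y": 0,"z": 0.2,"twist": 0,"claw": 2.4},
    {"x": 0,"y": 0,"z": 0.2,"twist": 0,"claw": 2.4},
    {"x": 0,"y": 0,"z": 0.2,"twist": 0,"claw": 2.4},
  ],
)

```text
time_s: 24.05
eef_pos: [552.9, 222.6, 34.9]
orientation: [-3.122, 0.345, -0.003]
wrist_force: [-0.6, 0.4, 5.9]
finger_gap: 29.5
finger_force: 60.1
```

Emit:
step_arm(
  targets=[
    {"x": 0,"y": 0,"z": 0,"twist": 0,"claw": 3.0},
    {"x": 0,"y": 0,"z": 0,"twist": 0,"claw": 3.6},
    {"x": 0,"y": 0,"z": 0,"twist": 0,"claw": 4.4},
    {"x": 0,"y": 0,"z": 0,"twist": 0,"claw": 4.4},
    {"x": 0,"y": 0,"z": -3,"twist": 0,"claw": 4.4},
    {"x": 0,"y": 0,"z": -8,"twist": 0,"claw": 4.4},
    {"x": 0,"y": 0,"z": -13,"twist": 0,"claw": 4.4},
  ],
)

```text
time_s: 24.92
eef_pos: [551.5, 222.3, 164.6]
orientation: [3.122, -0.345, -0.002]
wrist_force: [0.8, -0.9, -0.7]
finger_gap: 43.7
finger_force: 0.0
```

Emit:
step_arm(
  targets=[
    {"x": 0,"y": 25,"z": 0,"twist": 0,"claw": 4.4},
    {"x": 0,"y": 25,"z": 0,"twist": 0,"claw": 4.4},
    {"x": 0,"y": 25,"z": 0,"twist": 0,"claw": 4.4},
    {"x": 0,"y": 25,"z": 0,"twist": 0,"claw": 4.4},
    {"x": 0,"y": 25,"z": 0,"twist": 0,"claw": 4.4},
    {"x": 0,"y": 25,"z": 0,"twist": 0,"claw": 4.4},
    {"x": 0,"y": 25,"z": 0,"twist": 0,"claw": 4.4},
  ],
)

```text
time_s: 25.8
eef_pos: [497.7, -20.2, 163.8]
orientation: [-3.123, 0.342, 0.0]
wrist_force: [-0.2, 0.1, 0.5]
finger_gap: 44.3
finger_force: 0.0
```

```bash
python3 -c "
from h import *
plan()
im=camera('side');a=cv2.resize(im[115:245,240:370],None,fx=4,fy=4,interpolation=2)[:300]
b=cv2.resize(camera('top')[170:245,155:265],None,fx=4,fy=4,interpolation=2)
c=np.zeros((600,520,3),np.uint8);c[:300]=a;c[300:,:440]=b;cv2.imwrite('pics/s9.png',c)"
```

```text
t 25.8 tcp [497.7 -20.2 163.8] yaw -102.5 gap 44.3 q6 1.59
```

View pics/s9.png

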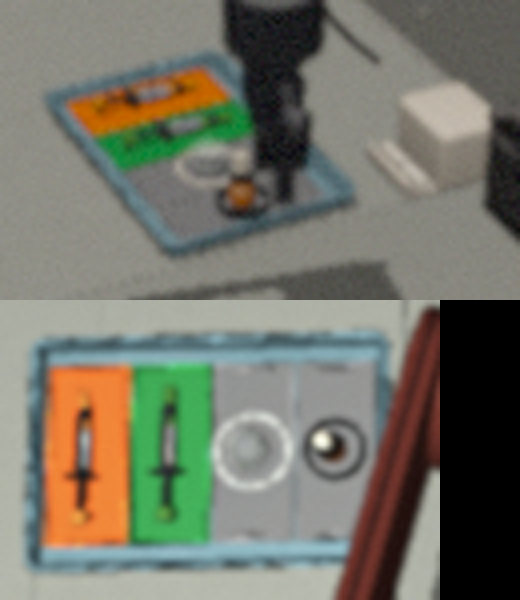

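All four items are in place. The dish is centred in the white ring at (250,450), the bottle stands upright in the black ring at (334,448), and both syringes are in their pockets.

```bash
python3 -c "
from plant import env
print(env.hand_in())"
```

```text
the job is handed in; nothing more can be done
None
```

The job is handed in at about 26 s: both syringes, the small bottle and the glass dish are in their places in the order asked, and the purple syringe, dropper bottle and look-alikes were left alone.

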